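# Recover the filter basket from under the drip-tray grate

### The arm

A 6-joint arm with a two-finger parallel gripper is mounted at the origin on a cart in front of the work surface, level with it; the furniture and walls round the work are solid. World frame = base frame: x ahead of the robot, y to its left, z up, the work surface at z = 0. Lengths are in m, angles in rad, forces in N, time in s.
With the tool pointing down it reaches from about 0.375 to 0.825 m from the base axis. Payload 5.5 kg.
Tool frame: the origin (TCP) lies on the front face of the gripper's body, between the roots of the fingers; the fingertips stand 73 mm ahead of it and the grasp point (between the pads) lies 54 mm ahead of it; z points along the fingers, y is the line along which they close (so a half turn about z gives the same grasp; the last joint's range is limited). The gripper opens to 85 mm and grips with 20 to 120 N. Pads are 22 mm wide; open, the fingers measure 114 mm over their backs; the gripper's body (76 mm by 85 mm) begins 54 mm behind the grasp point. The pads swing forward as they close: fully open they stand 13 mm farther back than shut.
Start: joints at [1.211, 0.314, -0.047, 1.21, 0, 1.571], TCP at [0.211, 0.562, 0.304] pointing down, gripper open.
Joint ranges: [-2.67, 2.67], [-0.69, 1.73], [-1.03, 1.25], [-2.08, 2.16], [-1.42, 1.45], [-3.14, 3.14]. Speed limits (rad/s): [2.39, 2.39, 3.01, 3.14, 3.14, 3.14].

### API

Orientations are given as a unit quaternion [w, x, y, z].
In Python, from workcell import telemetry, read_camera, close_job gives the robot as it stands.
- The arm moves only by the shell command python3 -m pendant 'ROWS' [FORCE]. ROWS is a JSON object whose one key "deltas" holds one flat list of numbers, 7 for each row, row after row: the shift along the tool's x, y, z in units of 30 mm (1.0 is 30 mm), then the turn, a rotation vector about the tool's x, y, z in units of 6 degrees (1.0 is 6 degrees), then the opening, from 0 (shut) to 1 (fully open). A call has 1 to 20 rows; each row shifts and turns the commanded pose from where the row before left it, along the tool's axes as they then stand; what a row does not reach is not made up. A row lasts 1/12 s, in which the tool goes at most 41.7 mm and 7.16 degrees, less where a joint would pass 70% of its speed; a pose out of reach is approached as far as the arm can. A call is refused whole if a number of a shift passes 1 or a number of a turn 1, either way. A call with a gripper value outside its range is refused whole. The fingers move at their own pace and stop on an object; FORCE is the grip in N (left out, the last holds). Time passes only in rows, so rows that do not move let the fingers close. It gives the time, the measured TCP pose, the force, the opening and the grip force at its end, in the units of the state.
- telemetry.observe(): the state, without advancing time (a new reading comes with each control period).
- read_camera(name): name is "scene" or "top"; returns a dict with "color" (480x640x3 uint8, blue, green, red), "fx", "fy", "cx", "cy" (pixels), "eye" and "rotation" of the camera in the world. Camera axes: x right, y down, z forward; pixel columns grow to the right and rows downward; lengths in m; the calibration is good to about 2 mm. A picture is of the moment at which its call begins. There is no depth.
- close_job(): hands the job in; it is judged then, once.
The state is a dict: "time": time; "joints": joint angles; "joint_vel": joint speeds; "joint_efforts": joint torques, N m; "tcp_pos": TCP position; "tcp_rot": TCP orientation; "wrist_force": force on the tool from outside, world axes, zero at the start; "moment": the same for the moment, N m; "grip_width": finger opening in m; "grasp_force": force on a finger pad.
Only numpy, scipy, OpenCV 4.12 (cv2) and the standard library are available. Lean on these libraries where they do the work, as an engineer would, in place of code of your own. Each camera call takes 0.05 s, during which the arm holds its last target. There are 200 camera calls.

### The job

The rinsed filter basket was left in the drip tray, under the grate with two cups standing on it, and it is needed in the empty bottomless portafilter in the rubber stand. Stand both cups upright on the grey draining mat, lift the grate out and lay it flat on free counter, seat the basket fully home in the portafilter ring, then drop the grate back flat into the tray and stand each cup upright where it stood before. Do not tip the cups over, and leave the steel dosing cup and the grey distributor where they are.

Things in the scene. Friction and masses are not known exactly. Their poses are not given: they have to be found in the camera images.
- white_cup: White espresso cup with ring handle, 50 mm tall, standing on the grate. Origin at its underside, mid of the outline with handle; z up. The round bowl is centred 12 mm from the origin along the cup's +y; the handle is on the -y side, out to y = -44. Bowl 63 mm across at the rim, narrowing to a 45 mm foot: grip its outside just below the rim, closing along the cup's x axis. About 0.14 kg.
- blue_cup: The same cup in dark blue (green inside), also on the grate: same size, origin and axes as the white one (bowl centre 12 mm from the origin along its +y axis, 63 mm across at the rim, 50 mm tall, handle on the -y side).
- grate: Lift-out dark wire grate, 126 (x) x 190 (y) x 6 mm, 0.3 kg. Origin at the centre of its underside, z up; cups stand 6 mm above the origin. In its middle stands a bail handle: a round bar 8 mm thick along the grate's x, 40 mm long, its axis 26 mm above the origin; pinch it from above, closing along the grate's y. The counter between the tray and the mat and portafilter is free to lay it on.
- filter_basket: Round steel filter basket, 26 mm tall, 0.06 kg, in the drip tray under the grate, seen between its wires. Origin at the centre of its underside, z up. Lip 67 mm across, 22 to 26 mm above the origin; the body below is 58 mm, tapering to 54 at the foot. Grip the outside of the lip, fingertips about 8 mm below its top; over the ring let go when the tips meet the ring, and it drops home.
- drip_tray: Steel drip tray with black floor, fixed. Origin at the centre of its underside, z up, long side along y. Inside 134 (x) x 198 (y) mm; floor 4 mm, flared rim 46 mm above the origin. Ledges at the short ends carry the grate: home, its underside is 34 mm above the tray's origin, centred (4 mm play), axes along the tray's. The basket stands within 20 mm of centre in y, 15 in x; finger room is along y.
- portafilter: Bottomless portafilter (steel ring, black handle) in a black rubber stand, fixed. Origin on the ring's vertical axis, at counter height; handle along -x. Ring open upward: top 40 mm above the origin, outside 75 mm, bore 61 mm, its top 4 mm flaring to 69 mm. The basket goes in foot first; home, its lip lies in the flare, 1 mm below the ring's top, and its origin is 13 mm above this one.
- drain_mat: Grey ribbed silicone draining mat, 116 (x) x 180 (y) x 4 mm, fixed, the side area for the cups. Origin at the centre of its underside, z up.
- dosing_cup: Steel dosing cup, no handle, 60 mm across, 59 mm tall, a bystander standing near the coffee machine; leave it there. Origin at the centre of its underside.
- distributor: Grey round levelling tool (distributor), 62 mm across, 32 mm tall, a bystander near the coffee machine; leave it there. Origin at the centre of its underside.
- machine_handle (a point): Front tip of the black handle that juts out of the espresso machine over the counter (handle 28 mm thick, along x, 190 mm high; fixed; world axes). Only mind it: the machine's two steam-lever knobs, 343 to 378 mm high, jut 19 mm nearer to the robot still, 115 mm to the left and 435 mm to the right of it. Carry things past them low, along the front edge of the counter.

How it is judged:
On the way, in this order (a step that is already met when the one before it is completed fails the run):
1. both cups stand released and upright on the draining mat (x of white_cup in the frame of drain_mat between -0.058 and 0.058 m and y of white_cup in the frame of drain_mat between -0.09 and 0.09 m and z of each of white_cup, blue_cup in the frame of drain_mat below 0.012 m and angle between each of white_cup, blue_cup's own z axis and vertical below 0.12 rad and contact force between each of white_cup, blue_cup and the fingers below 0.05 N and x of blue_cup in the frame of drain_mat between -0.058 and 0.058 m and y of blue_cup in the frame of drain_mat between -0.09 and 0.09 m), for 0.2 s.
2. the grate is out of the drip tray and lies flat on the counter, released (horizontal distance between grate and drip_tray above 0.15 m and height (world z) of grate below 0.02 m and angle between grate's own z axis and vertical below 0.1 rad and contact force between grate and the fingers below 0.05 N), for 0.2 s.
3. the basket sits fully home in the portafilter ring, released (horizontal distance between filter_basket and portafilter below 0.004 m and z of filter_basket in the frame of portafilter below 0.0155 m and angle between filter_basket's own z axis and vertical below 0.06 rad and contact force between filter_basket and the fingers below 0.05 N), for 0.2 s.
4. the grate lies flat in the drip tray again, on its ledges, released (horizontal distance between grate and drip_tray below 0.008 m and z of grate in the frame of drip_tray between 0.03 and 0.0365 m and angle between grate's own z axis and vertical below 0.04 rad and contact force between grate and the fingers below 0.05 N), for 0.2 s.
At the end, for the whole second after the job is handed in: Basket fully home in the portafilter ring (within 4 mm of its axis, level, origin under 15.5 mm above the portafilter's); grate flat on the tray's ledges, within 8 mm of centre; each cup upright within 15 mm of where it stood at the start; all released and at rest (horizontal distance between filter_basket and portafilter below 0.004 m and z of filter_basket in the frame of portafilter below 0.0155 m and angle between filter_basket's own z axis and vertical below 0.06 rad and linear speed of each of filter_basket, grate, white_cup, blue_cup below 0.02 m/s and horizontal distance between grate and drip_tray below 0.008 m and z of grate in the frame of drip_tray between 0.03 and 0.0365 m and angle between grate's own z axis and vertical below 0.04 rad and distance of each of white_cup, blue_cup from where it was at the start of the episode below 0.015 m and angle between each of white_cup, blue_cup's own z axis and vertical below 0.12 rad); the robot touches nothing.
It fails at once if a cup is tipped over (angle between any of white_cup, blue_cup's own z axis and vertical above 0.8 rad).
It fails at once if the dosing cup or the distributor is moved more than 20 mm (distance of any of dosing_cup, distributor from where it was at the start of the episode above 0.02 m).
It also fails if it takes over 131 s, if anything falls off the work surface, if the arm or the gripper's body presses on something with over 40 N, if the wrist force passes 120 N, or if a joint passes its speed limit or range.

## Working session

There is one attempt and no reset: what is moved stays moved. The work goes in short steps, Python scripts to look and compute and a shell command to move; the robot and the scene stay as the last step left them, time stands still between calls to the robot, and variables do not carry over. Pictures are saved under pics/ and viewed, at most 14 in all, crops included, and the job is handed in when it is done.

```bash
mkdir -p pics; ls; cat > h.py <<'E'
import numpy as np,cv2
from scipy.spatial.transform import Rotation as R
from workcell import telemetry,read_camera
def snap(n,f,crop=None,scale=1):
    c=read_camera(n); im=c['color']
    np.savez('pics/'+f+'.npz',**c)
    if crop: u0,v0,u1,v1=crop; im=im[v0:v1,u0:u1]
    if scale!=1: im=cv2.resize(im,None,fx=scale,fy=scale,interpolation=cv2.INTER_CUBIC)
    cv2.imwrite('pics/'+f+'.png',im); return c
def w(c,u,v,z):
    d=np.array(c['rotation'])@np.array([(u-c['cx'])/c['fx'],(v-c['cy'])/c['fy'],1]); e=np.array(c['eye'])
    return e+d*(z-e[2])/d[2]
def px(c,p):
    q=np.array(c['rotation']).T@(np.array(p)-np.array(c['eye'])); return [float(c['fx']*q[0]/q[2]+c['cx']),float(c['fy']*q[1]/q[2]+c['cy'])]
E
python3 - <<'E'
from h import *
for n in('scene','top'):
    c=snap(n,n+'0'); print(n,c['eye'],c['rotation'],c['fx'],c['cx'],c['cy'])
print(telemetry.observe())
E
```

```text
pics
scene [0.30261646 1.09074804 0.99810249] [ 0.02706456 -0.08460391  0.90285639 -0.42066617] 534.7129982253847 307.8239801875978 233.42108771310126
top [0.4152604  0.05561373 1.24266224] [-0.02098271  0.70722155 -0.7063541   0.0214779 ] 442.4358724068464 325.3720219268517 233.72901773155516
{'time': 0.1, 'joints': array([ 1.21101223e+00,  3.14168019e-01, -4.79483546e-02,  1.21021932e+00,
        2.93443901e-05,  1.57083123e+00]), 'joint_vel': array([ 0.00022495, -0.00035342,  0.00304426,  0.00012545,  0.00023203,
       -0.00238364]), 'joint_efforts': array([-3.21716707e-04, -5.40768135e+01,  3.40541053e+01,  1.11430662e-02,
        4.83167742e-05,  6.31595299e-06]), 'tcp_pos': array([0.21109469, 0.56121019, 0.30312656]), 'tcp_rot': array([-1.52136247e-04,  1.78940492e-01,  9.83859597e-01, -7.54638560e-04]), 'wrist_force': array([ 0.04236141,  0.33817877, -0.22931925]), 'moment': array([-0.04380924,  0.02508752, -0.03182505]), 'grasp_force': 0.0, 'grip_width': 0.08534546453456458}
```

```bash
sed -i "s/np.array(c\['rotation'\])@/Rm(c)@/; s/np.array(c\['rotation'\]).T@/Rm(c).T@/" h.py; cat >> h.py <<'E'
def Rm(c):
    q=np.array(c['rotation']).ravel(); return R.from_quat(q[[1,2,3,0]]).as_matrix()
def load(f): return {k:v for k,v in np.load('pics/'+f+'.npz').items()}
E
```

```text
(no output)
```

View pics/scene0.png

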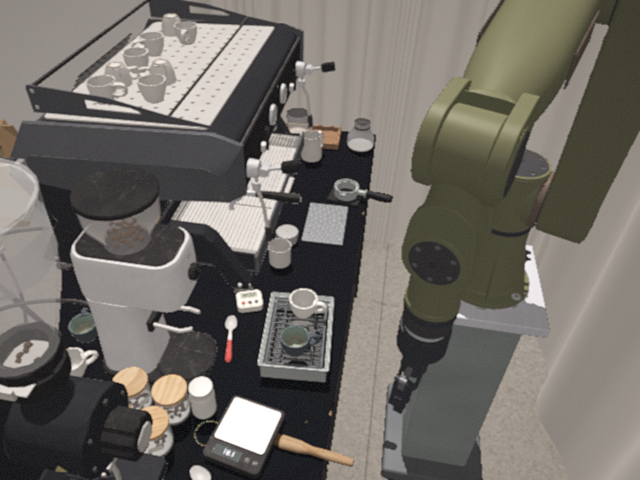

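View pics/top0.png

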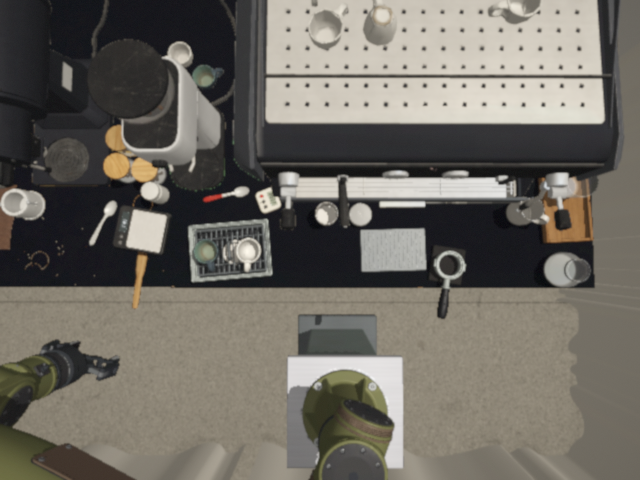

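Scene and top views: tray at about top (230,250) with the blue cup (205,252) and white cup (247,252), mat (393,250), portafilter ring (449,264), dosing cup (326,213), distributor (360,214). Now two enlarged crops.

```bash
python3 - <<'E'
from h import *
im=load('top0')['color']
a=cv2.resize(im[205:290,180:280],None,fx=8,fy=6.8,interpolation=cv2.INTER_CUBIC)
a=cv2.resize(im[210:285,182:282],None,fx=8,fy=8,interpolation=cv2.INTER_CUBIC); cv2.imwrite('pics/ctop.png',a)
b=cv2.resize(im[175:325,310:510],None,fx=4,fy=4,interpolation=cv2.INTER_CUBIC); cv2.imwrite('pics/cmat.png',b)
s=load('scene0')['color']
cv2.imwrite('pics/csc.png',cv2.resize(s[285:385,250:350],None,fx=6,fy=6,interpolation=cv2.INTER_CUBIC))
E
```

```text
(no output)
```

View pics/ctop.png

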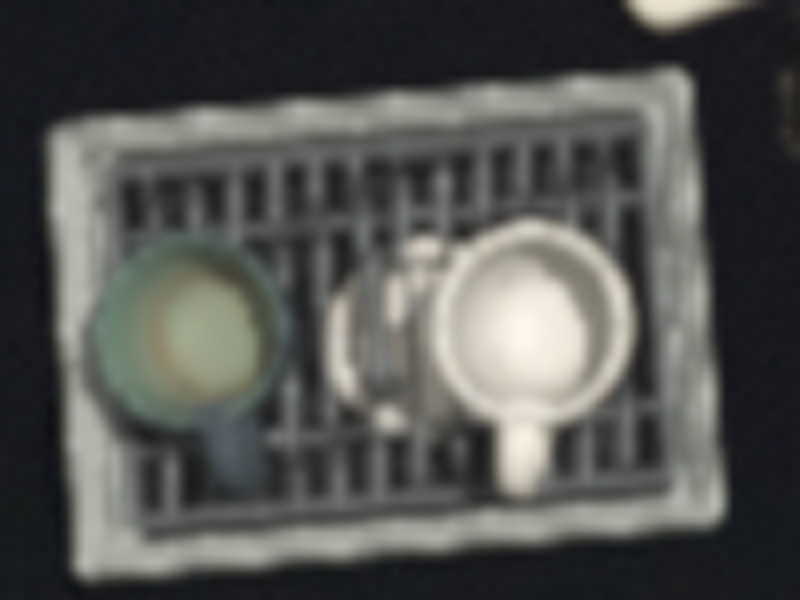

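View pics/cmat.png

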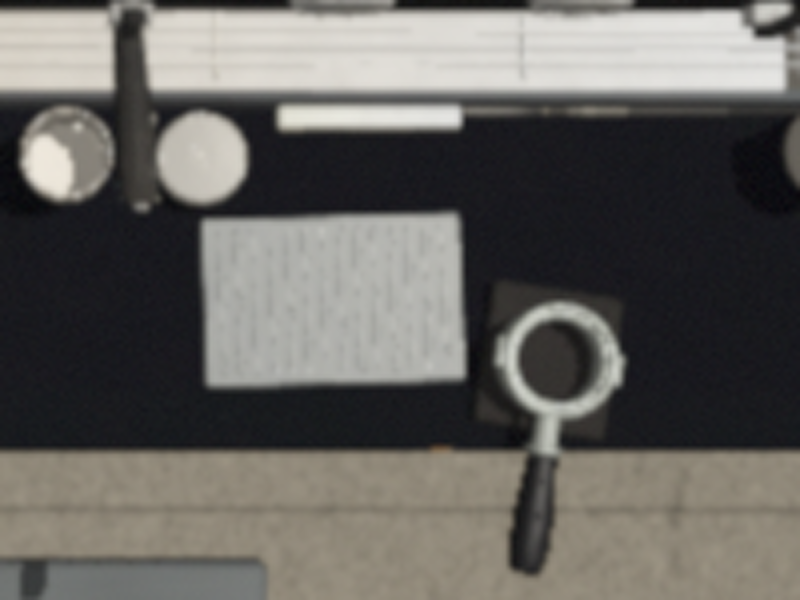

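View pics/csc.png

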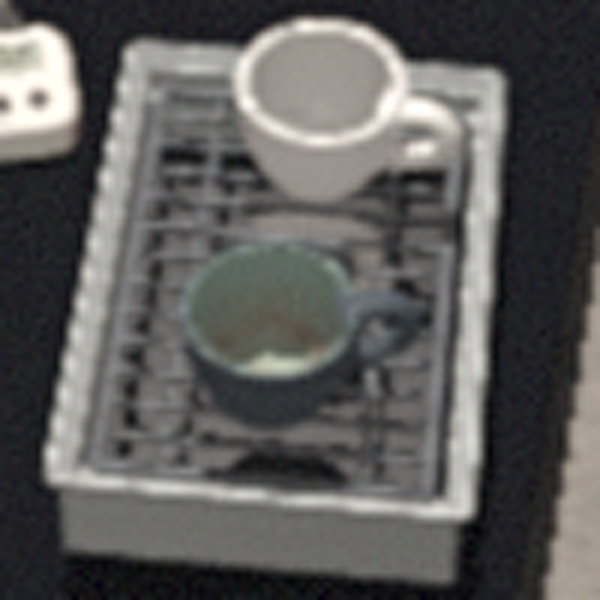

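```bash
python3 - <<'E'
from h import *
c=load('top0'); T=lambda u,v,z:w(c,182+(u+.5)/8-.5,210+(v+.5)/8-.5,z)
M=lambda u,v,z:w(c,310+(u+.5)/4-.5,175+(v+.5)/4-.5,z)
np.set_printoptions(precision=4,suppress=True)
t=np.array([T(*p,.046) for p in[(47,128),(690,68),(726,525),(75,580)]]);print('tray',t[:,:2].tolist(),t.mean(0))
d=(t[0]+t[3]-t[1]-t[2])/2; print('len',np.linalg.norm(d),'yaw',np.degrees(np.arctan2(-d[0],d[1])))
d=(t[0]+t[1]-t[2]-t[3])/2;print('wid',np.linalg.norm(d),'yaw',np.degrees(np.arctan2(d[1],d[0])))
for n,p,q in(('white',(533,322),(520,490)),('blue',(190,335),(235,485))):
    a=T(*p,.09);b=T(*q,.072);e=a-b;print(n,a,np.hypot(*e[:2]),'yaw of +y dir from +y',np.degrees(np.arctan2(-e[0],e[1])))
print('bail',T(378,312,.064),T(362,255,.064),T(392,370,.064))
m=np.array([M(*p,.004) for p in[(202,218),(458,212),(466,380),(207,387)]]);print('mat',m[:,:2].tolist(),m.mean(0))
print('pf',M(560,360,.04),'dose',M(66,154,.059),'dist',M(202,157,.032),'mh',M(140,205,.19), 'edge',M(400,448,0))
s=load('scene0'); S=lambda u,v,z:w(s,250+(u+.5)/6-.5,285+(v+.5)/6-.5,z)
print('scene white',S(320,80,.09),'blue',S(270,312,.09))
t=np.array([S(*p,.046) for p in[(135,42),(505,70),(470,518),(45,485)]]);print('tray',t[:,:2].tolist(),t.mean(0))
print('hand w',S(455,120,.072),'b',S(420,305,.072))
E
```

```text
tray [[0.5089359128826834, 0.4289216391322613], [0.5296338468727328, 0.21115097709959663], [0.3751389437678841, 0.19763572870437868], [0.35644821610480143, 0.4164673967554434]] [0.4425 0.3135 0.046 ]
len 0.21918773990655063 yaw 5.155059754623999
wid 0.1540395493710297 yaw 4.835478969066843
white [0.4424 0.2558 0.09  ] 0.05535402075190519 yaw of +y dir from +y -97.01908209719228
blue [0.438  0.3673 0.09  ] 0.05022390963952408 yaw of +y dir from +y -77.55011835526838
bail [0.4462 0.3119 0.064 ] [0.4652 0.3175 0.064 ] [0.427 0.307 0.064]
mat [[0.502808243992836, -0.04273188041836487], [0.5072556532303194, -0.22243646952504076], [0.3897063870123779, -0.22658704681021707], [0.38462269225247925, -0.04580551122266903]] [ 0.4461 -0.1344  0.004 ]
pf [ 0.404  -0.2823  0.04  ] dose [0.5419 0.0529 0.059 ] dist [ 0.5429 -0.0407  0.032 ] mh [0.4974 0.009  0.19  ] edge [ 0.3422 -0.1808  0.    ]
scene white [0.4423 0.2563 0.09  ] blue [0.4393 0.3703 0.09  ]
tray [[0.5267884032428335, 0.21000827126982402], [0.3766931345221668, 0.19580266089783538], [0.35886161239952324, 0.41184260394419925], [0.5093136519079102, 0.42695322406146485]] [0.4429 0.3112 0.046 ]
hand w [0.39   0.2502 0.072 ] b [0.3889 0.3423 0.072 ]
```

```bash
cat > go.py <<'E'
import sys
from h import *
# go.py x y z [yaw a deg]: units to go from measured pose (tool axes)
s=telemetry.observe(); q=np.array(s['tcp_rot']); r=R.from_quat(q[[1,2,3,0]])
print('t',round(s['time'],2),'p',np.round(s['tcp_pos'],4),'a',np.round(np.degrees(np.arctan2(*r.as_matrix()[[1,0],0]))%360,2),'tilt',np.round(r.as_matrix()[:2,2],4),'j6',s['joints'][5].round(2),'w',round(float(s['grip_width']),4),'gf',round(float(s['grasp_force']),1),'F',np.round(s['wrist_force'],1))
if len(sys.argv)>3:
    d=np.array(list(map(float,sys.argv[1:4])))-s['tcp_pos']; print('shift units',np.round(r.inv().apply(d)/.03,3))
if len(sys.argv)>4:
    a=np.radians(float(sys.argv[4])); rt=R.from_matrix(np.array([[np.cos(a),np.sin(a),0],[np.sin(a),-np.cos(a),0],[0,0,-1]]))
    print('turn units',np.round(np.degrees((r.inv()*rt).as_rotvec())/6,3))
E
python3 -m pendant '{"deltas":[0,0,0,0,0,-0.86,0.9, 0,0,0,0,0,-0.86,0.9, 0,0,0,0,0,-0.86,0.9, 0,0,0,0,0,-0.86,0.9, 0,0,0,0,0,0,0.9, -0.7,-0.92,0,0,0,0,0.9, -0.7,-0.92,0,0,0,0,0.9, -0.7,-0.92,0,0,0,0,0.9, -0.7,-0.92,0,0,0,0,0.9, -0.7,-0.92,0,0,0,0,0.9, -0.7,-0.92,0,0,0,0,0.9, -0.7,-0.92,0,0,0,0,0.9, -0.7,-0.92,0,0,0,0,0.9, 0,0,0,0,0,0,0.9]}'
python3 go.py 0.442 0.256 0.17 180
```

```text
time: 1.27
tcp_pos: [0.3819, 0.3367, 0.3038]
tcp_rot: [0.001, 0.004, 1.0, -0.001]
wrist_force: [0.1, 0.7, 0.1]
grip_width: 0.0768
grasp_force: 0.0
t 1.27 p [0.3819 0.3367 0.3038] a 179.55 tilt [ 0.0013 -0.0024] j6 0.73 w 0.0768 gf 0.0 F [0.1 0.7 0.1]
shift units [-2.018 -2.663  4.47 ]
turn units [-0.023  0.013 -0.075]
```

```bash
python3 -m pendant '{"deltas":[-0.67,-0.89,0.5,0,0,-0.08,0.9, -0.67,-0.89,0.5,0,0,0,0.9, -0.67,-0.89,0.5,0,0,0,0.9, 0,0,1,0,0,0,0.9, 0,0,1,0,0,0,0.9, 0,0,0.6,0,0,0,0.9, 0,0,0.3,0,0,0,0.9, 0,0,0,0,0,0,0.9]}' >/dev/null
python3 go.py 0.442 0.256 0.130 180; python3 -c "
from h import *
snap('top','top1',(202,210,302,285),8)"
```

```text
t 1.93 p [0.4387 0.2605 0.1698] a 180.43 tilt [-0.0036 -0.002 ] j6 0.53 w 0.0766 gf 0.0 F [-0.1 -0.3  0.6]
shift units [-0.114 -0.149  1.327]
turn units [-0.019 -0.035  0.071]
```

View pics/top1.png

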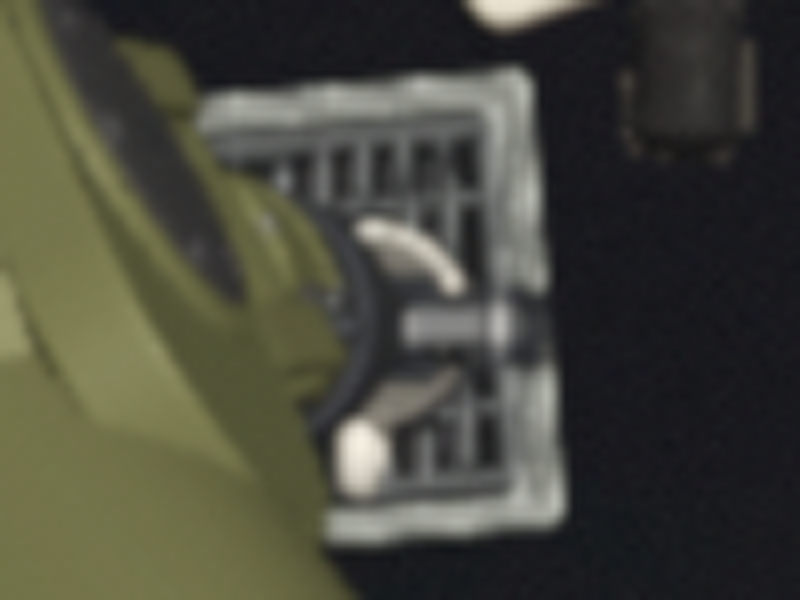

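The right finger (about 450,325) lies in line with the cup centre; outside the rim. Descend and grip.

```bash
python3 -m pendant '{"deltas":[-0.11,-0.15,0.3,0,0,0.07,0.9, 0,0,0.4,0,0,0,0.9, 0,0,0.4,0,0,0,0.9, 0,0,0.23,0,0,0,0.9, 0,0,0,0,0,0,0.9, 0,0,0,0,0,0,0.5, 0,0,0,0,0,0,0.5, 0,0,0,0,0,0,0.5, 0,0,0,0,0,0,0.5, 0,0,0,0,0,0,0.5, 0,0,0,0,0,0,0.5]}' 25 >/dev/null
python3 go.py 0.442 0.256 0.130 180
```

```text
t 2.9 p [0.4441 0.2568 0.1329] a 180.07 tilt [0.0017 0.0004] j6 0.52 w 0.0608 gf 27.5 F [-0.6 -2.   6. ]
shift units [ 0.072 -0.027  0.098]
turn units [0.004 0.016 0.012]
```

```bash
python3 -m pendant '{"deltas":[0,0,-0.3,0,0,0,0.5, 0,0,-0.5,0,0,0,0.5, 0,0,-0.5,0,0,0,0.5, 0.2,-0.2,-0.3,0,0,0,0.5, 0.4,-0.4,0,0,0,0,0.5, 0.4,-0.7,0,0,0,0,0.5, 0.2,-0.9,0,0,0,0,0.5, 0,-0.9,0,0,0,0,0.5, 0,-0.9,0,0,0,0,0.5, 0,-0.9,0,0,0,0,0.5, 0,-0.9,0,0,0,0,0.5, 0,-0.9,0,0,0,0,0.5, 0,-0.9,0,0,0,0,0.5, 0,-0.9,0,0,0,0,0.5, 0,-0.9,0,0,0,0,0.5, 0,-0.9,0,0,0,0,0.5, 0,-0.8,0,0,0,0,0.5, 0,-0.5,0,0,0,0,0.5, 0,-0.2,0,0,0,0,0.5, 0,0,0,0,0,0,0.5]}'
python3 go.py 0.452 -0.19 0.13 180
```

```text
time: 4.57
tcp_pos: [0.4075, -0.0983, 0.1801]
tcp_rot: [0.0, 0.0, 1.0, 0.0]
wrist_force: [-0.5, 0.7, -1.6]
grip_width: 0.0608
grasp_force: 27.6
t 4.57 p [ 0.4075 -0.0983  0.1801] a 179.95 tilt [0.0001 0.0001] j6 -0.24 w 0.0608 gf 27.6 F [-0.5  0.7 -1.6]
shift units [-1.485 -3.057  1.671]
turn units [ 0.001  0.    -0.008]
```

```bash
python3 -m pendant '{"deltas":[-0.3,-0.4,0.2,0,0,0,0.5, -0.5,-0.8,0.3,0,0,0,0.5, -0.5,-0.9,0.3,0,0,0,0.5, -0.19,-0.7,0.3,0,0,0,0.5, 0,-0.26,0.4,0,0,0,0.5, 0,0,0.4,0,0,0,0.5, 0,0,0.3,0,0,0,0.5, 0,0,0.2,0,0,0,0.5, 0,0,0.15,0,0,0,0.5, 0,0,0.1,0,0,0,0.5, 0,0,0,0,0,0,0.5, 0,0,0,0,0,0,0.5]}' >/dev/null
python3 go.py 0.452 -0.19 0.0969 180
```

```text
t 5.57 p [ 0.453  -0.1889  0.1008] a 180.12 tilt [ 0.0004 -0.0001] j6 -0.4 w 0.0605 gf 27.7 F [ 0.4 -0.1 -1.7]
shift units [ 0.035 -0.038  0.131]
turn units [-0.001  0.004  0.02 ]
```

```bash
python3 -m pendant '{"deltas":[0,0,0.05,0,0,0,0.5, 0,0,0.05,0,0,0,0.5, 0,0,0.05,0,0,0,0.5, 0,0,0,0,0,0,0.5, 0,0,0,0,0,0,0.5]}' >/dev/null
python3 go.py
```

```text
t 5.98 p [ 0.4537 -0.1893  0.0969] a 180.08 tilt [ 0.002  -0.0002] j6 -0.4 w 0.0608 gf 28.1 F [0.3 0.7 6.3]
```

```bash
python3 -m pendant '{"deltas":[0,0,0,0,0,0,0.9, 0,0,0,0,0,0,0.9, 0,0,0,0,0,0,0.9, 0,0,0,0,0,0,0.9, 0,0,-0.3,0,0,0,0.9, 0,0,-0.7,0,0,0,0.9, 0,0,-1,0,0,0,0.9, 0.3,0.5,-0.7,0,0,0,0.9, 0.4,0.9,0,0,0,0,0.9, 0.6,1,0,0,0,0,0.9, 0.3,1,0,0,0,0,0.9, 0,1,0,0,0,0,0.9, 0,1,0,0,0,0,0.9, 0,1,0,0,0,0,0.9, 0,1,0,0,0,0,0.9, 0,1,0,0,0,0,0.9, 0,1,0,0,0,0,0.9, 0,1,0,0,0,0,0.9, 0,1,0,0,0,0,0.9, 0,0,0,0,0,0,0.9]}' >/dev/null
python3 go.py 0.439 0.3685 0.18 180
python3 -c "
from h import *
c=snap('top','top2',(340,210,440,285),6)"
```

```text
t 7.65 p [0.4049 0.157  0.178 ] a 180.36 tilt [0.0017 0.0028] j6 0.36 w 0.0768 gf 0.0 F [-1.  -0.5  0.5]
shift units [-1.182  7.044 -0.046]
turn units [0.027 0.016 0.061]
```

View pics/top2.png

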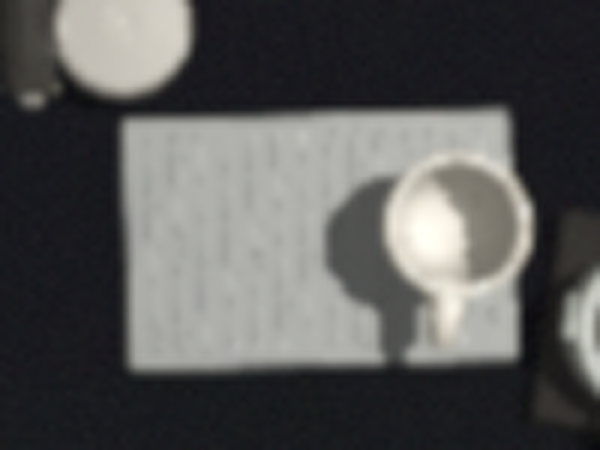

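The white cup stands upright on the mat (rim centre 458,225 in the crop). Now blue.

```bash
python3 -m pendant '{"deltas":[0,0.6,-0.3,0,0,0.06,0.9, 0,0.8,0,0,0,0,0.9, 0,0.8,0,0,0,0,0.9, 0,0.8,0,0,0,0,0.9, -0.2,0.8,0,0,0,0,0.9, -0.2,0.8,0,0,0,0,0.9, -0.2,0.8,0,0,0,0,0.9, -0.3,0.8,0,0,0,0,0.9, -0.2,0.6,0,0,0,0,0.9, -0.08,0.24,0,0,0,0,0.9, 0,0,0,0,0,0,0.9]}' >/dev/null
python3 go.py 0.439 0.3685 0.130 180
```

```text
t 8.62 p [0.4414 0.3642 0.1861] a 179.74 tilt [0.0003 0.    ] j6 0.69 w 0.0769 gf 0.0 F [ 0.2 -0.1 -0.8]
shift units [0.081 0.144 1.87 ]
turn units [ 0.     0.003 -0.043]
```

```bash
python3 -m pendant '{"deltas":[0.08,0.14,0.4,0,0,-0.04,0.9, 0,0,0.5,0,0,0,0.9, 0,0,0.4,0,0,0,0.9, 0,0,0.3,0,0,0,0.9, 0,0,0.2,0,0,0,0.9, 0,0,0,0,0,0,0.9, 0,0,0,0,0,0,0.5, 0,0,0,0,0,0,0.5, 0,0,0,0,0,0,0.5, 0,0,0,0,0,0,0.5, 0,0,0,0,0,0,0.5, 0,0,0,0,0,0,0.5]}' 25 >/dev/null
python3 go.py 0.439 0.3685 0.130 180
```

```text
t 9.62 p [0.4385 0.3682 0.1325] a 179.97 tilt [0.0007 0.0005] j6 0.7 w 0.0605 gf 27.5 F [0.1 0.9 2.2]
shift units [-0.016  0.008  0.082]
turn units [ 0.005  0.007 -0.005]
```

```bash
python3 -m pendant '{"deltas":[0,0,-0.3,0,0,0,0.5, 0,0,-0.5,0,0,0,0.5, 0,0,-0.6,0,0,0,0.5, 0.2,-0.2,-0.4,0,0,0,0.5, 0.4,-0.4,0,0,0,0,0.5, 0.3,-0.7,0,0,0,0,0.5, 0.2,-0.9,0,0,0,0,0.5, 0,-0.9,0,0,0,0,0.5, 0,-0.9,0,0,0,0,0.5, 0,-0.9,0,0,0,0,0.5, 0,-0.9,0,0,0,0,0.5, 0,-0.9,0,0,0,0,0.5, 0,-0.9,0,0,0,0,0.5, 0,-0.9,0,0,0,0,0.5, 0,-0.9,0,0,0,0,0.5, 0,-0.9,0,0,0,0,0.5, 0,-0.8,0,0,0,0,0.5, 0,-0.5,0,0,0,0,0.5, 0,-0.2,0,0,0,0,0.5, 0,0,0,0,0,0,0.5]}'>/dev/null
python3 go.py 0.4515 -0.078 0.0965 180
```

```text
t 11.28 p [0.4051 0.0132 0.1865] a 179.84 tilt [0.0005 0.    ] j6 0.04 w 0.0606 gf 27.7 F [-0.5  0.3 -0.7]
shift units [-1.554 -3.035  2.999]
turn units [ 0.     0.005 -0.027]
```

```bash
python3 -m pendant '{"deltas":[0,-0.5,0.2,0,0,0,0.5, -0.3,-0.8,0.3,0,0,0,0.5, -0.5,-0.8,0.3,0,0,0,0.5, -0.5,-0.6,0.4,0,0,0,0.5, -0.25,-0.34,0.4,0,0,0,0.5, 0,0,0.4,0,0,0,0.5, 0,0,0.4,0,0,0,0.5, 0,0,0.2,0,0,0,0.5, 0,0,0.15,0,0,0,0.5, 0,0,0.1,0,0,0,0.5, 0,0,0.05,0,0,0,0.5, 0,0,0.05,0,0,0,0.5, 0,0,0.05,0,0,0,0.5, 0,0,0,0,0,0,0.5, 0,0,0,0,0,0,0.5]}' >/dev/null
python3 go.py 0.4515 -0.078 0.0965 180
```

```text
t 12.53 p [ 0.4519 -0.0771  0.0965] a 179.97 tilt [0.0011 0.0002] j6 -0.17 w 0.0603 gf 28.0 F [-0.8  0.2  1.6]
shift units [ 0.013 -0.03  -0.   ]
turn units [ 0.002  0.01  -0.005]
```

```bash
python3 -m pendant '{"deltas":[0,0,0,0,0,0,0.9, 0,0,0,0,0,0,0.9, 0,0,0,0,0,0,0.9, 0,0,0,0,0,0,0.9, 0,0,-0.3,0,0,0,0.9, 0,0,-0.7,0,0,0,0.9, 0,0,-1,0,0,0,0.9, 0.3,0.5,-0.7,0,0,0,0.9, 0.4,0.9,0,0,0,0,0.9, 0.6,1,0,0,0,0,0.9, 0.2,1,0,0,0,0,0.9, 0,1,0,0,0,0,0.9, 0,0.7,0,0,0,-0.83,0.6, 0,0.3,0,0,0,0,0.5, 0,0,0,0,0,0,0.5]}' >/dev/null
python3 go.py 0.443 0.312 0.16 185
python3 - <<'E'
from h import *
c=snap('top','top3'); im=c['color']
a=im[210:285,182:282]; b=im[210:285,340:440]
cv2.imwrite('pics/top3c.png',cv2.resize(a,None,fx=8,fy=8,interpolation=cv2.INTER_CUBIC))
s=snap('scene','sc3')['color']
x=cv2.resize(s[285:385,250:350],(520,520),interpolation=cv2.INTER_CUBIC); y=cv2.resize(b,None,fx=2.8,fy=2.8); z=np.zeros((520,800,3),np.uint8); z[:,:520]=x; z[:210,520:]=y
cv2.imwrite('pics/sc3c.png',z)
E
```

```text
t 13.78 p [0.4058 0.0861 0.1776] a 185.02 tilt [0.0007 0.0003] j6 0.12 w 0.0433 gf 0.0 F [ 0.3 -0.4 -0.6]
shift units [-1.892  7.391  0.589]
turn units [0.002 0.007 0.003]
```

View pics/top3c.png

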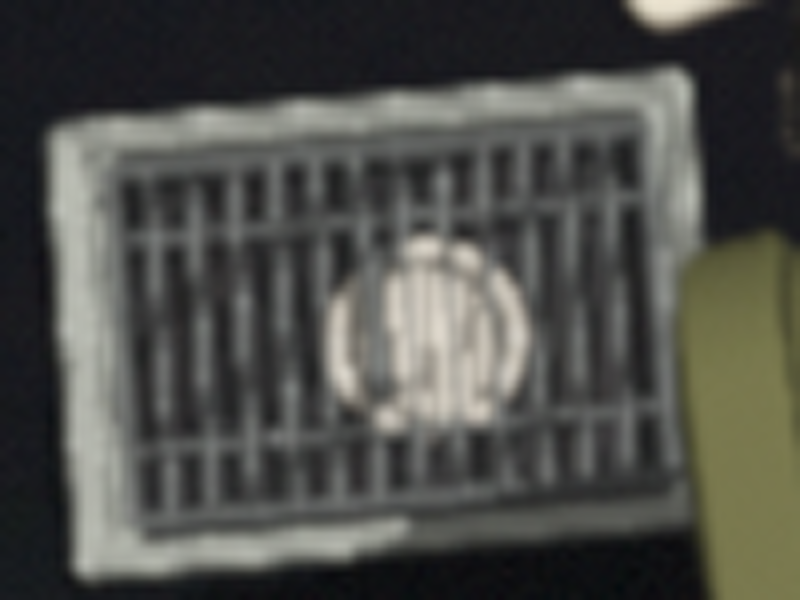

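View pics/sc3c.png

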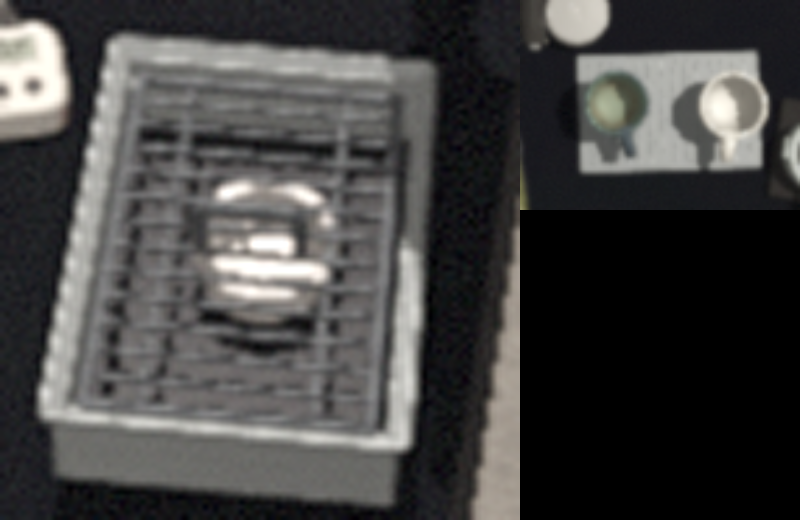

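Both cups upright on the mat; bail at (378,315), basket lip centre at (428,335) in the tray crop.

```bash
python3 -m pendant '{"deltas":[0,0.7,0,0,0,0,0.5, -0.2,0.9,0,0,0,0,0.5, -0.2,0.9,0,0,0,0,0.5, -0.3,0.9,0,0,0,0,0.5, -0.3,0.9,0,0,0,0,0.5, -0.3,0.9,0,0,0,0,0.5, -0.3,0.9,0,0,0,0,0.5, -0.2,0.8,0.2,0,0,0,0.5, -0.09,0.49,0.3,0,0,0,0.5, 0,0,0.1,0,0,0,0.5, 0,0,0,0,0,0,0.5]}' >/dev/null
python3 go.py 0.444 0.312 0.118 185
python3 - <<'E'
from h import *
c=load('top3'); T=lambda u,v,z:w(c,182+(u+.5)/8-.5,210+(v+.5)/8-.5,z)
print('basket',T(428,335,.030),'bail',T(378,315,.064))
s=load('sc3'); S=lambda u,v,z:w(s,250+(u+.5)/5.2-.5,285+(v+.5)/5.2-.5,z)
print('bail',S(254,216,.064),'basket',S(271,247,.030))
E
```

```text
t 14.8 p [0.4431 0.3092 0.1578] a 184.87 tilt [-0.0019 -0.0022] j6 0.52 w 0.0426 gf 0.0 F [ 0.3  0.1 -0.8]
shift units [-0.042  0.092  1.327]
turn units [-0.019 -0.02  -0.022]
basket [0.43928091 0.30209129 0.03      ] bail [0.44524032 0.31191087 0.064     ]
bail [0.4405122  0.31896246 0.064     ] basket [0.43480875 0.30675781 0.03      ]
```

```bash
python3 -m pendant '{"deltas":[-0.04,0.1,0.3,0,0,0,0.5, 0,0,0.4,0,0,0,0.5, 0,0,0.4,0,0,0,0.5, 0,0,0.2,0,0,0,0.5, 0,0,0,0,0,0,0.5, 0,0,0,0,0,0,0, 0,0,0,0,0,0,0, 0,0,0,0,0,0,0, 0,0,0,0,0,0,0, 0,0,0,0,0,0,0, 0,0,0,0,0,0,0, 0,0,0,0,0,0,0]}' 60 >/dev/null
python3 go.py 0.444 0.312 0.118 185
```

```text
t 15.8 p [0.4446 0.3138 0.1209] a 184.94 tilt [0.0014 0.0002] j6 0.53 w 0.0054 gf 59.0 F [-0.8 -2.3  5.3]
shift units [ 0.025 -0.057  0.095]
turn units [ 0.001  0.014 -0.01 ]
```

```bash
python3 -m pendant '{"deltas":[0,0,-0.1,0,0,0,0, 0,0,-0.2,0,0,0,0, 0,0,-0.2,0,0,0,0, 0,0,-0.2,0,0,0,0, 0,0,-0.1,0,0,0,0, 0,0,0,0,0,0,0, 0,0,0,0,0,0,0]}' >/dev/null
python3 go.py; python3 - <<'E'
from h import *
s=snap('scene','sc4')['color']
cv2.imwrite('pics/sc4c.png',cv2.resize(s[275:385,240:350],(600,600),interpolation=cv2.INTER_CUBIC))
E
```

```text
t 16.38 p [0.4442 0.3138 0.1443] a 184.95 tilt [0.0005 0.0004] j6 0.53 w 0.0055 gf 58.7 F [-0.5  0.5 -4. ]
```

View pics/sc4c.png

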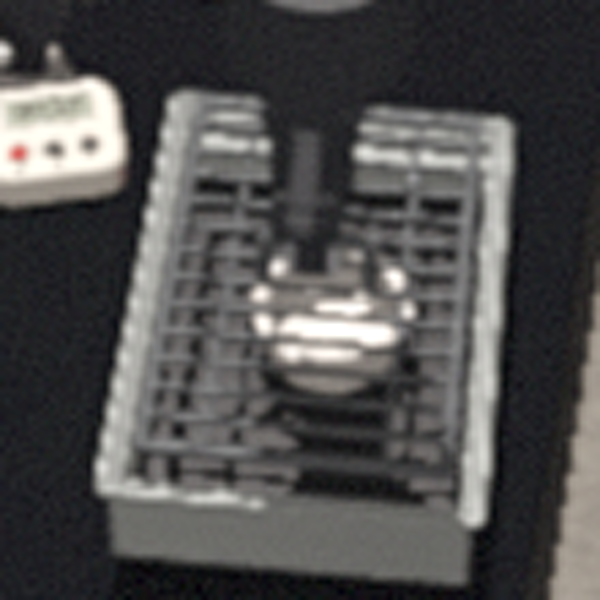

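```bash
python3 -m pendant '{"deltas":[0,0,-0.3,0,0,0,0, 0,0,-0.4,0,0,0,0, 0,0,-0.3,0,0,0,0, 0,0,-0.1,0,0,0,0, 0,0,0,0,0,0,0]}' >/dev/null
python3 go.py 0.425 0.075 0.180 185
```

```text
t 16.85 p [0.4448 0.3142 0.1783] a 184.95 tilt [0.0019 0.0013] j6 0.53 w 0.0053 gf 58.6 F [ 0.9  0.2 -4.7]
shift units [ 1.344 -7.885 -0.07 ]
turn units [ 0.011  0.019 -0.009]
```

```bash
python3 -m pendant '{"deltas":[0.2,-0.3,0,0,0,0,0, 0.3,-0.6,0,0,0,0,0, 0.3,-0.9,0,0,0,0,0, 0.3,-0.9,0,0,0,0,0, 0.2,-0.9,0,0,0,0,0, 0.04,-0.9,0,0,0,0,0, 0,-0.9,0,0,0,0,0, 0,-0.9,0,0,0,0,0, 0,-0.8,0.2,0,0,0,0, 0,-0.5,0.3,0,0,0,0, 0,-0.3,0.4,0,0,0,0, 0,0,0.5,0,0,0,0, 0,0,0.5,0,0,0,0, 0,0,0.4,0,0,0,0, 0,0,0.3,0,0,0,0, 0,0,0.2,0,0,0,0, 0,0,0.05,0,0,0,0, 0,0,0,0,0,0,0]}' >/dev/null
python3 go.py 0.425 0.075 0.087 185
```

```text
t 18.35 p [0.4241 0.074  0.0912] a 184.95 tilt [-0.0008 -0.0002] j6 0.09 w 0.0055 gf 58.9 F [-0.5 -0.3 -3.8]
shift units [-0.034  0.031  0.141]
turn units [-0.001 -0.008 -0.009]
```

```bash
python3 -m pendant '{"deltas":[0,0,0.05,0,0,0,0, 0,0,0.05,0,0,0,0, 0,0,0.05,0,0,0,0, 0,0,0.02,0,0,0,0, 0,0,0,0,0,0,0, 0,0,0,0,0,0,0]}' >/dev/null
python3 go.py
```

```text
t 18.85 p [0.4249 0.0742 0.0869] a 184.95 tilt [0.0009 0.0002] j6 0.09 w 0.0052 gf 59.6 F [-0.5  0.9  3.2]
```

```bash
python3 -m pendant '{"deltas":[0,0,0,0,0,0,0.4, 0,0,0,0,0,0,0.4, 0,0,0,0,0,0,0.4, 0,0,0,0,0,0,0.4, 0,0,-0.3,0,0,0,0.4, 0,0,-0.7,0,0,0,0.5, 0,0,-1,0,0,0,1, 0,0,-0.9,0,0,0,1, 0,0,0,0,0,0,1]}' >/dev/null
python3 go.py 0.438 0.303 0.15 185
python3 - <<'E'
from h import *
c=snap('top','top5'); im=c['color'][210:285,182:382]
cv2.imwrite('pics/top5c.png',cv2.resize(im[:,:100],None,fx=8,fy=8,interpolation=cv2.INTER_CUBIC))
s=snap('scene','sc5')['color']
cv2.imwrite('pics/sc5c.png',cv2.resize(s[240:385,240:385],(600,600),interpolation=cv2.INTER_CUBIC))
E
```

```text
t 19.6 p [0.4275 0.0746 0.1786] a 184.95 tilt [0.0076 0.0013] j6 0.09 w 0.0769 gf 0.0 F [ 1.5  0.3 -0.2]
shift units [-0.999  7.554  0.966]
turn units [ 0.006  0.074 -0.009]
```

View pics/top5c.png

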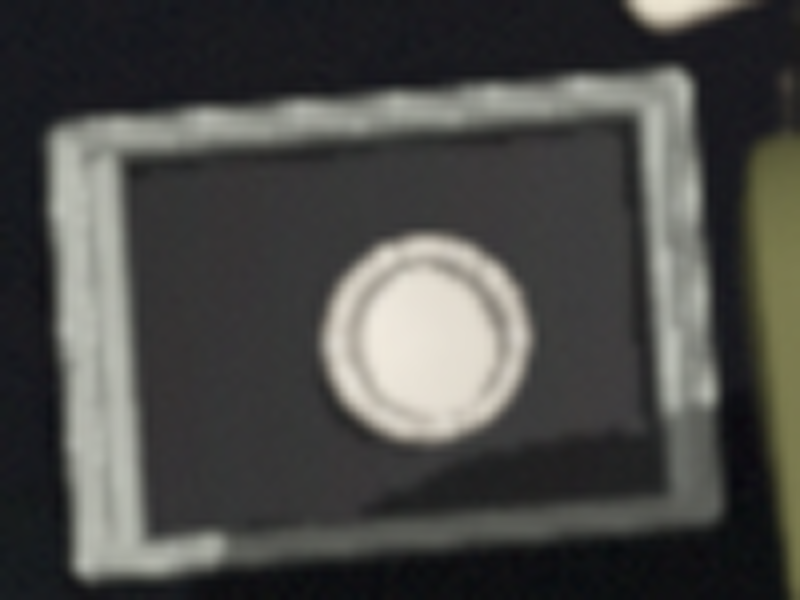

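View pics/sc5c.png

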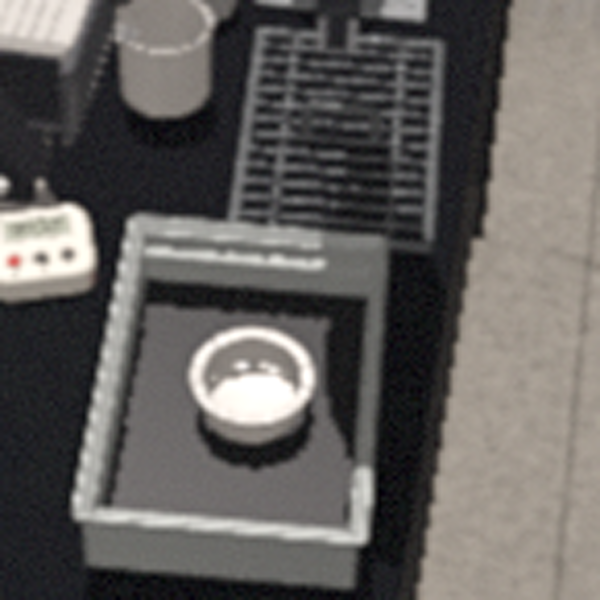

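```bash
python3 - <<'E'
from h import *
c=load('top5'); T=lambda u,v,z:w(c,182+(u+.5)/8-.5,210+(v+.5)/8-.5,z)
print('basket top',T(428,338,.030))
s=load('sc5'); S=lambda u,v,z:w(s,240+(u+.5)/4.138-.5,240+(v+.5)/4.138-.5,z)
print('basket scene',S(252,376,.030))
from scipy.optimize import least_squares
def fit(c,p0,r,z):
    # maximise radial edge (bright inside -> dark outside) of projected circle
    g=cv2.GaussianBlur(cv2.cvtColor(c['color'],cv2.COLOR_BGR2GRAY).astype(np.float32),(0,0),.6)
    th=np.linspace(0,2*np.pi,120,endpoint=False)
    def samp(x,y,rr):
        uv=np.array([px(c,[x+rr*np.cos(t),y+rr*np.sin(t),z]) for t in th],np.float32)
        return cv2.remap(g,uv[:,0].reshape(1,-1),uv[:,1].reshape(1,-1),cv2.INTER_LINEAR)[0]
    best=max(((np.median(samp(x,y,r-.002)-samp(x,y,r+.003)),x,y) for x in np.arange(p0[0]-.01,p0[0]+.0101,.001) for y in np.arange(p0[1]-.01,p0[1]+.0101,.001)))
    return np.round(best,4)
for n in('top5','top0','sc0'):
    c=load(n.replace('sc0','scene0'))
    print(n,'pf',fit(c,(.404,-.282),.0375,.04))
for n in('top5','sc5'): print(n,'basket',fit(load(n),(.438,.303),.0335,.03))
E
```

```text
basket top [0.43825454 0.30207748 0.03      ]
basket scene [0.43838205 0.30263845 0.03      ]
top5 pf [74.6236  0.405  -0.285 ]
top0 pf [74.1891  0.405  -0.285 ]
sc0 pf [43.3072  0.405  -0.289 ]
top5 basket [88.7749  0.439   0.303 ]
sc5 basket [97.9478  0.439   0.301 ]
```

```bash
python3 -m pendant '{"deltas":[0,0.6,0,0,0,0,1, -0.1,0.9,0,0,0,0,1, -0.1,0.9,0,0,0,0,1, -0.2,0.9,0,0,0,0,1, -0.2,0.9,0,0,0,0,1, -0.2,0.9,0,0,0,0,1, -0.2,0.9,0,0,0,0,1, 0,0.8,0.2,0,0,0,1, 0,0.6,0.3,0,0,0,1, 0,0.15,0.4,0,0,0,1, 0,0,0.3,0,0,0,1, 0,0,0,0,0,0,1]}' >/dev/null
python3 go.py 0.4385 0.3025 0.086 185
```

```text
t 20.7 p [0.4328 0.3011 0.1344] a 184.99 tilt [-0.0044 -0.0034] j6 0.52 w 0.0853 gf 0.0 F [-0.6 -1.  -0.7]
shift units [-0.199  0.033  1.612]
turn units [-0.028 -0.045 -0.002]
```

```bash
python3 -m pendant '{"deltas":[-0.18,0,0.3,0,0,0,1, 0,0,0.4,0,0,0,1, 0,0,0.4,0,0,0,1, 0,0,0,0,0,0,1, 0,0,0,0,0,0,1]}' >/dev/null
python3 go.py 0.4385 0.3025 0.086 185
```

```text
t 21.12 p [0.4402 0.3018 0.1039] a 184.88 tilt [-0.0011 -0.001 ] j6 0.52 w 0.0853 gf 0.0 F [ 0.1  0.5 -0.2]
shift units [0.053 0.029 0.598]
turn units [-0.008 -0.012 -0.02 ]
```

```bash
python3 -m pendant '{"deltas":[0.04,0.02,0.2,0,0,0,1, 0,0,0.2,0,0,0,1, 0,0,0.17,0,0,0,1, 0,0,0,0,0,0,1, 0,0,0,0,0,0,0.6, 0,0,0,0,0,0,0.6, 0,0,0,0,0,0,0.6, 0,0,0,0,0,0,0.6, 0,0,0,0,0,0,0.6, 0,0,0,0,0,0,0.6, 0,0,0,0,0,0,0.6]}' 25 >/dev/null
python3 go.py 0.4385 0.3025 0.086 185
```

```text
t 22.03 p [0.439  0.3032 0.0881] a 184.94 tilt [ 0.0004 -0.0002] j6 0.52 w 0.0631 gf 25.9 F [-1.5 -2.4  5.4]
shift units [ 0.019 -0.022  0.07 ]
turn units [-0.002  0.004 -0.009]
```

```bash
python3 -m pendant '{"deltas":[0,0,-0.2,0,0,0,0.6, 0,0,-0.5,0,0,0,0.6, 0,0,-0.6,0,0,0,0.6, 0,0,-0.7,0,0,0,0.6, 0,0,-0.5,0,0,0,0.6, 0,0,-0.2,0,0,0,0.6, 0,0,0,0,0,0,0.6]}' >/dev/null
python3 go.py 0.402 -0.284 0.17 185
```

```text
t 22.62 p [0.44   0.3041 0.1702] a 184.95 tilt [0.0029 0.0021] j6 0.52 w 0.0629 gf 27.6 F [-0.3  1.  -1.7]
shift units [  2.953 -19.419  -0.038]
turn units [ 0.017  0.03  -0.008]
```

```bash
python3 -m pendant '{"deltas":[0.2,-0.3,0,0,0,0,0.6, 0.3,-0.6,0,0,0,0,0.6, 0.3,-0.9,0,0,0,0,0.6, 0.3,-1,0,0,0,0,0.6, 0.3,-1,0,0,0,0,0.6, 0.2,-1,0,0,0,0,0.6, 0.2,-1,0,0,0,0,0.6, 0.1,-1,0,0,0,0,0.6, 0.1,-1,0,0,0,0,0.6, 0.1,-1,0,0,0,0,0.6, 0.1,-1,0,0,0,0,0.6, 0.1,-1,0,0,0,0,0.6, 0.1,-1,0,0,0,0,0.6, 0.1,-1,0,0,0,0,0.6, 0.1,-1,0,0,0,0,0.6, 0.1,-1,0,0,0,0,0.6, 0.1,-1,0,0,0,0,0.6, 0.1,-1,0,0,0,0,0.6, 0.05,-0.6,0,0,0,0,0.6, 0,0,0,0,0,0,0.6]}' >/dev/null
python3 go.py 0.4045 -0.284 0.13 185
```

```text
t 24.28 p [ 0.3946 -0.2271  0.1671] a 184.71 tilt [-0.0014 -0.0007] j6 -0.6 w 0.0632 gf 27.7 F [ 1.3  0.3 -0.4]
shift units [-0.175 -1.917  1.239]
turn units [-0.005 -0.014 -0.048]
```

```bash
python3 -m pendant '{"deltas":[-0.05,-0.5,0,0,0,-0.05,0.6, -0.06,-0.7,0.2,0,0,0,0.6, -0.06,-0.5,0.3,0,0,0,0.6, 0,-0.21,0.3,0,0,0,0.6, 0,0,0.25,0,0,0,0.6, 0,0,0.05,0,0,0,0.6, 0,0,0,0,0,0,0.6, 0,0,0,0,0,0,0.6]}' >/dev/null
python3 go.py 0.4045 -0.284 0.13 185;python3 - <<'E'
from h import *
s=snap('scene','sc6')['color']; t=snap('top','top6')['color']
z=np.zeros((400,800,3),np.uint8)
z[:]=np.hstack([cv2.resize(s[155:225,310:380],(400,400),interpolation=cv2.INTER_CUBIC),cv2.resize(t[230:300,415:485],(400,400),interpolation=cv2.INTER_CUBIC)])
cv2.imwrite('pics/six.png',z)
E
```

```text
t 24.95 p [ 0.4055 -0.2799  0.135 ] a 185.3 tilt [-0.0009  0.001 ] j6 -0.7 w 0.0627 gf 27.7 F [-0.  -0.1 -1.3]
shift units [ 0.047 -0.134  0.168]
turn units [ 0.01  -0.008  0.05 ]
```

View pics/six.png

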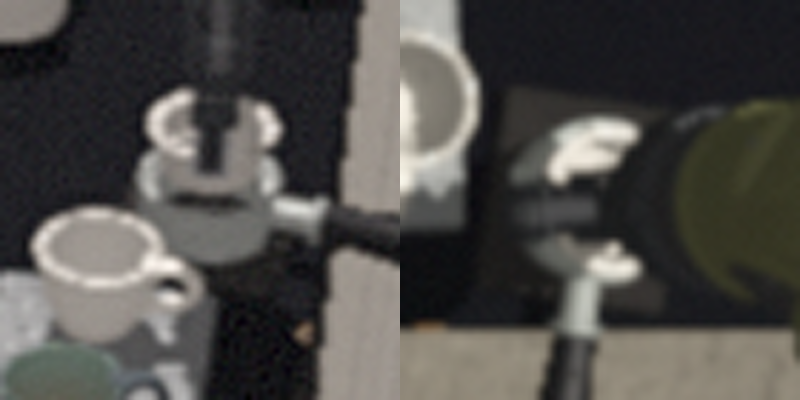

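```bash
python3 - <<'E'
from h import *
s=load('sc6'); k=400/70
S=lambda u,v,z:w(s,310+(u+.5)/k-.5,155+(v+.5)/k-.5,z)
print('lip left/right',S(147,120,.077),S(283,122,.077),'mid',S(215,121,.077))
def uv(p): q=px(s,p); return [round((q[0]-310+.5)*k),round((q[1]-155+.5)*k)]
print('pf pred left/right/center/back/front',[uv([.4045+dx,-.284+dy,.04]) for dx,dy in((.0375,0),(-.0375,0),(0,0),(0,-.0375),(0,.0375))])
print('lip pred',[uv([.4055+dx,-.28+dy,.077]) for dx,dy in((.0335,0),(-.0335,0),(0,-.0335),(0,.0335))])
E
```

```text
lip left/right [ 0.43978376 -0.27637678  0.077     ] [ 0.36775037 -0.28974342  0.077     ] mid [ 0.4037829  -0.28305716  0.077     ]
pf pred left/right/center/back/front [[142, 169], [278, 185], [210, 177], [218, 139], [201, 216]]
lip pred [[150, 117], [274, 132], [219, 90], [204, 159]]
```

```bash
python3 -m pendant '{"deltas":[0,-0.13,0,0,0,0,0.6, 0,0,0.15,0,0,0,0.6, 0,0,0.15,0,0,0,0.6, 0,0,0.15,0,0,0,0.6, 0,0,0,0,0,0,0.6, 0,0,0,0,0,0,0.6]}' >/dev/null
python3 go.py 0.4055 -0.284 0.106 185
```

```text
t 25.55 p [ 0.406  -0.2846  0.1212] a 185.24 tilt [-0.001   0.0007] j6 -0.7 w 0.0632 gf 27.7 F [-0.5  0.1 -1.3]
shift units [0.013 0.021 0.508]
turn units [ 0.008 -0.009  0.04 ]
```

```bash
python3 -m pendant '{"deltas":[0,0,0.1,0,0,0,0.6, 0,0,0.1,0,0,0,0.6, 0,0,0.1,0,0,0,0.6, 0,0,0.1,0,0,0,0.6, 0,0,0,0,0,0,0.6, 0,0,0,0,0,0,0.6]}' >/dev/null
python3 go.py 0.4055 -0.284 0.106 185
```

```text
t 26.05 p [ 0.4062 -0.2848  0.1095] a 185.25 tilt [-0.0005  0.0004] j6 -0.7 w 0.0628 gf 27.7 F [ 0.3  0.3 -0.9]
shift units [0.021 0.028 0.117]
turn units [ 0.004 -0.005  0.041]
```

```bash
python3 -m pendant '{"deltas":[0,0,0.06,0,0,0,0.6, 0,0,0.06,0,0,0,0.6, 0,0,0,0,0,0,0.6]}' >/dev/null; python3 go.py
python3 -m pendant '{"deltas":[0,0,0.05,0,0,0,0.6, 0,0,0,0,0,0,0.6]}' >/dev/null; python3 go.py
```

```text
t 26.3 p [ 0.4066 -0.2851  0.1066] a 185.25 tilt [ 0.0005 -0.0004] j6 -0.7 w 0.0631 gf 29.9 F [-1.  -0.1  3.9]
t 26.47 p [ 0.4067 -0.2851  0.1063] a 185.25 tilt [ 0.0009 -0.0006] j6 -0.7 w 0.0631 gf 36.9 F [-4.8  3.9 17.4]
```

```bash
python3 -m pendant '{"deltas":[0,0,-0.06,0,0,0,0.6, 0,0,0,0,0,0,1, 0,0,0,0,0,0,1, 0,0,0,0,0,0,1, 0,0,0,0,0,0,1, 0,0,0,0,0,0,1, 0,0,-0.3,0,0,0,1, 0,0,-0.6,0,0,0,1, 0,0,-0.8,0,0,0,1, 0,0.3,-0.6,0,0,0,1, 0,0.8,0,0,0,0,1, 0,1,0,0,0,0,1, 0,1,0,0,0,0,1, 0,1,0,0,0,0,1, 0,1,0,0,0,0,1, 0,1,0,0,0,0,1, 0,1,0,0,0,0,1, 0,0,0,0,0,0,0.5, 0,0,0,0,0,0,0.4]}' >/dev/null
python3 go.py 0.4249 0.0742 0.12 185; python3 - <<'E'
from h import *
s=snap('scene','sc7')['color']; t=snap('top','top7')['color']
z=np.hstack([cv2.resize(s[155:225,310:380],(400,400),interpolation=cv2.INTER_CUBIC),cv2.resize(t[230:300,415:485],(400,400),interpolation=cv2.INTER_CUBIC)])
cv2.imwrite('pics/seven.png',z)
E
```

```text
t 28.05 p [ 0.3869 -0.0717  0.1761] a 185.44 tilt [ 0.0006 -0.0003] j6 -0.28 w 0.0639 gf 0.0 F [-0.1 -0.4 -0. ]
shift units [-1.72   4.724  1.869]
turn units [-0.004  0.006  0.073]
```

View pics/seven.png

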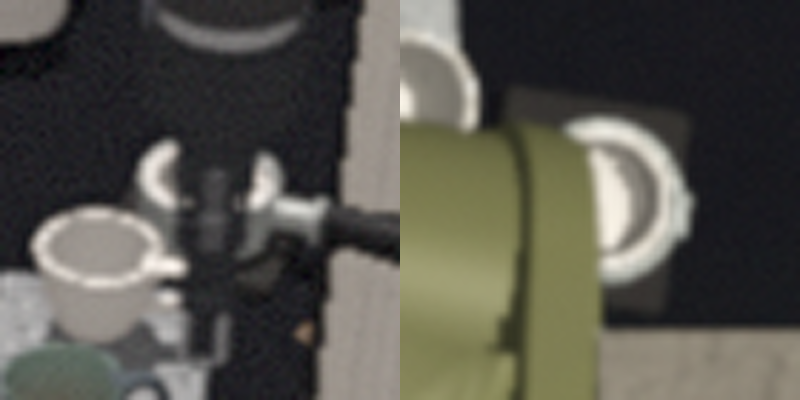

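The basket lies in the ring and looks level; I'll confirm numerically once the arm clears the view, on the way to the grate.

```bash
python3 -m pendant '{"deltas":[-0.2,0.6,0,0,0,0.07,0.4, -0.3,0.9,0,0,0,0,0.4, -0.4,1,0,0,0,0,0.4, -0.4,0.9,0,0,0,0,0.4, -0.3,0.8,0.3,0,0,0,0.4, -0.12,0.5,0.5,0,0,0,0.4, 0,0,0.5,0,0,0,0.4, 0,0,0.3,0,0,0,0.4, 0,0,0,0,0,0,0.4, 0,0,0,0,0,0,0.4]}' >/dev/null
python3 go.py 0.4249 0.0742 0.0869 185; python3 - <<'E'
from h import *
s=snap('scene','sc8');t=snap('top','top8')
g=lambda c:cv2.cvtColor(c['color'],cv2.COLOR_BGR2GRAY)
a,b=g(load('scene0')),g(s)
for n,im in(('before',a),('now',b)):
    sub=im[165:210,328:366]; print(n,[int(np.argmax(sub[:,i]>110))+165 if (sub[:,i]>110).any() else 0 for i in range(sub.shape[1])])
exec(open('/dev/stdin').read()) if 0 else None
T=g(t)[245:285,430:470]; T0=g(load('top0'))[245:285,430:470]
print('bright extents top: now',[(int(x.min()),int(x.max())) for x in np.where(T>110)],'before',[(int(x.min()),int(x.max())) for x in np.where(T0>110)])
print('profile row 264 before',T0[19,3:35].tolist()); print('now',T[19,3:35].tolist())
print('col 449 before',T0[:,19].tolist()); print('now',T[:,19].tolist())
E
```

```text
t 28.98 p [0.4262 0.071  0.1273] a 184.72 tilt [-0.0014 -0.0005] j6 0.08 w 0.0345 gf 0.0 F [ 0.4 -0.1  1.1]
shift units [0.031 0.11  1.345]
turn units [-0.004 -0.014 -0.047]
before [205, 205, 205, 205, 205, 205, 184, 182, 181, 180, 180, 180, 180, 179, 179, 179, 179, 179, 179, 179, 179, 179, 179, 180, 180, 181, 181, 181, 182, 182, 184, 189, 189, 190, 190, 190, 190, 190]
now [209, 209, 209, 209, 209, 208, 0, 0, 0, 0, 0, 201, 200, 180, 179, 179, 179, 179, 179, 179, 179, 179, 179, 180, 180, 180, 181, 181, 182, 183, 184, 189, 189, 190, 190, 190, 190, 190]
bright extents top: now [(5, 39), (4, 35)] before [(5, 39), (4, 35)]
profile row 264 before [82, 145, 178, 177, 198, 189, 124, 60, 52, 51, 50, 53, 51, 52, 51, 51, 51, 50, 51, 51, 46, 36, 27, 30, 39, 60, 83, 122, 154, 155, 181, 174]
now [83, 147, 179, 179, 207, 224, 236, 240, 243, 245, 245, 244, 244, 244, 244, 242, 241, 240, 238, 237, 233, 217, 169, 136, 127, 107, 113, 169, 204, 181, 185, 176]
col 449 before [24, 30, 42, 48, 55, 116, 174, 178, 171, 129, 65, 33, 33, 45, 50, 52, 52, 52, 52, 51, 51, 52, 49, 51, 50, 52, 50, 52, 49, 60, 123, 181, 183, 174, 160, 148, 141, 129, 116, 107]
now [26, 28, 41, 48, 57, 120, 192, 222, 223, 184, 155, 189, 217, 228, 232, 234, 236, 238, 239, 241, 242, 243, 245, 246, 248, 249, 250, 246, 224, 200, 217, 216, 193, 177, 162, 150, 143, 131, 117, 109]
```

Silhouette top edge unchanged from before: the lip does not protrude, so the basket is home. Grip the grate.

```bash
python3 -m pendant '{"deltas":[0,0.1,0.3,0,0,-0.05,0.4, 0,0,0.5,0,0,0,0.4, 0,0,0.35,0,0,0,0.4, 0,0,0.18,0,0,0,0.4, 0,0,0,0,0,0,0.4, 0,0,0,0,0,0,0, 0,0,0,0,0,0,0, 0,0,0,0,0,0,0, 0,0,0,0,0,0,0, 0,0,0,0,0,0,0, 0,0,0,0,0,0,0]}' 60 >/dev/null
python3 go.py 0.4249 0.0742 0.0869 185
```

```text
t 30.0 p [0.4266 0.0751 0.0883] a 185.12 tilt [0.0012 0.0001] j6 0.09 w 0.005 gf 59.0 F [-1.6 -0.8  6. ]
shift units [ 0.06  -0.026  0.045]
turn units [-0.     0.012  0.02 ]
```

```bash
python3 -m pendant '{"deltas":[0,0,-0.2,0,0,0,0, 0,0,-0.4,0,0,0,0, 0,0,-0.6,0,0,0,0, 0,0,-0.7,0,0,0,0, 0,0,-0.7,0,0,0,0, 0,0,-0.4,0,0,0,0, 0,0,-0.1,0,0,0,0, 0,0,0,0,0,0,0]}' >/dev/null
python3 go.py 0.4463 0.3138 0.180 184.95
```

```text
t 30.67 p [0.4265 0.0752 0.1813] a 185.13 tilt [0.0015 0.0004] j6 0.08 w 0.0056 gf 58.6 F [-0.2 -0.2 -3.1]
shift units [-1.369  7.863  0.047]
turn units [0.002 0.015 0.029]
```

```bash
python3 -m pendant '{"deltas":[-0.05,0.3,0,0,0,0.03,0, -0.1,0.6,0,0,0,0,0, -0.2,0.9,0,0,0,0,0, -0.2,0.9,0,0,0,0,0, -0.2,0.9,0,0,0,0,0, -0.2,0.9,0,0,0,0,0, -0.2,0.9,0,0,0,0,0, -0.1,0.9,0,0,0,0,0, -0.1,0.8,0,0,0,0,0, -0.02,0.5,0,0,0,0,0, 0,0.26,0,0,0,0,0, 0,0,0,0,0,0,0, 0,0,0,0,0,0,0, 0,0,0,0,0,0,0]}' >/dev/null
python3 go.py 0.4463 0.3138 0.1209 184.95
```

```text
t 31.83 p [0.4463 0.3123 0.1802] a 184.89 tilt [-0.0009 -0.0013] j6 0.53 w 0.0051 gf 58.8 F [ 0.6 -0.1 -3.3]
shift units [-0.007  0.053  1.976]
turn units [-0.012 -0.01  -0.01 ]
```

```bash
python3 -m pendant '{"deltas":[0,0.03,0.3,0,0,0,0, 0,0,0.4,0,0,0,0, 0,0,0.4,0,0,0,0, 0,0,0.3,0,0,0,0, 0,0,0.2,0,0,0,0, 0,0,0.1,0,0,0,0, 0,0,0,0,0,0,0, 0,0,0,0,0,0,0]}' >/dev/null
python3 go.py 0.4463 0.3138 0.1209 184.95
```

```text
t 32.5 p [0.4468 0.3144 0.1298] a 184.93 tilt [0.0002 0.0001] j6 0.53 w 0.0054 gf 58.9 F [ 0.4  1.2 -3. ]
shift units [ 0.019 -0.018  0.296]
turn units [ 0.001  0.002 -0.004]
```

```bash
python3 -m pendant '{"deltas":[0,0,0.08,0,0,0,0, 0,0,0.08,0,0,0,0, 0,0,0.06,0,0,0,0, 0,0,0.03,0,0,0,0, 0,0,0,0,0,0,0, 0,0,0,0,0,0,0]}' >/dev/null
python3 go.py 0.4463 0.3138 0.1209 184.95
```

```text
t 33.0 p [0.4466 0.3145 0.1223] a 184.95 tilt [0.0002 0.0001] j6 0.53 w 0.0051 gf 59.3 F [-0.1 -1.  -0.3]
shift units [ 0.013 -0.023  0.048]
turn units [0.001 0.002 0.   ]
```

```bash
python3 -m pendant '{"deltas":[0,0,0.03,0,0,0,0, 0,0,0,0,0,0,0, 0,0,0,0,0,0,0.4, 0,0,0,0,0,0,0.4, 0,0,0,0,0,0,0.4, 0,0,0,0,0,0,0.4, 0,0,-0.3,0,0,0,0.4, 0,0,-0.7,0,0,0,0.4, 0,0,-0.8,0,0,0,0.4, 0.2,-0.4,-0.2,0,0,0,0.5, 0.4,-0.8,0,0,0,0.4,0.6, 0.4,-1,0,0,0,0.42,0.9, 0.4,-1,0,0,0,0,0.9, 0.2,-1,0,0,0,0,0.9, 0.2,-1,0,0,0,0,0.9, 0,-1,0,0,0,0,0.9, 0,-1,0,0,0,0,0.9, 0,-1,0,0,0,0,0.9, 0,0,0,0,0,0,0.9]}' >/dev/null
python3 go.py 0.452 -0.0771 0.185 180
python3 - <<'E'
from h import *
t=snap('top','top9'); g=lambda c:cv2.cvtColor(c['color'],cv2.COLOR_BGR2GRAY)[210:285,182:272].astype(np.float32)
a,b=g(load('top3')),g(t)
print('vs grate before', np.abs(a-b).mean(), 'vs empty',np.abs(g(load('top5'))-b).mean())
print('shift px',cv2.phaseCorrelate(a[12:62,14:80].copy(),b[12:62,14:80].copy(),cv2.createHanningWindow((66,50),cv2.CV_32F)))
# compare wires away from the basket (two bands)
for r0,r1 in((12,28),(54,66)):
    A=a[r0:r1,16:78];B=b[r0:r1,12:82]; m=cv2.matchTemplate(cv2.resize(B,None,fx=8,fy=8,interpolation=cv2.INTER_CUBIC),cv2.resize(A,None,fx=8,fy=8,interpolation=cv2.INTER_CUBIC),cv2.TM_CCOEFF_NORMED); print(cv2.minMaxLoc(m)[1],(cv2.minMaxLoc(m)[3][0]-32)/8,'px')
E
```

```text
t 34.58 p [0.3961 0.0624 0.1812] a 179.74 tilt [-0.0002 -0.0023] j6 0.16 w 0.0768 gf 0.0 F [-0.5  1.2 -0.6]
shift units [-1.885 -4.643 -0.116]
turn units [-0.022 -0.002 -0.044]
vs grate before 16.477184 vs empty 23.693481
shift px ((-3.27882055733167, 1.3198170084839909), 0.21314995368321737)
0.934411883354187 -0.625 px
0.5359178185462952 -0.75 px
```

```bash
python3 -m pendant '{"deltas":[0,-0.7,0,0,0,-0.04,0.9, -0.3,-0.9,0,0,0,0,0.9, -0.4,-0.9,0,0,0,0,0.9, -0.5,-0.9,0,0,0,0,0.9, -0.4,-0.7,0.3,0,0,0,0.9, -0.28,-0.5,0.5,0,0,0,0.9, 0,0,0.4,0,0,0,0.9, 0,0,0,0,0,0,0.9, 0,0,0,0,0,0,0.9]}' >/dev/null
python3 go.py 0.4519 -0.0771 0.0965 180
```

```text
t 35.38 p [ 0.4534 -0.0706  0.1447] a 180.29 tilt [-0.0021  0.0007] j6 -0.16 w 0.0765 gf 0.0 F [-0.2 -0.1  0.1]
shift units [ 0.046 -0.219  1.607]
turn units [ 0.007 -0.02   0.049]
```

```bash
python3 -m pendant '{"deltas":[0.05,-0.2,0.2,0,0,0.05,0.9, 0,0,0.3,0,0,0,0.9, 0,0,0,0,0,0,0.9, 0,0,0,0,0,0,0.9]}' >/dev/null
python3 go.py 0.4519 -0.0771 0.0965 180
```

```text
t 35.72 p [ 0.4522 -0.0769  0.1299] a 179.99 tilt [-0.0008  0.0003] j6 -0.17 w 0.077 gf 0.0 F [-1.   0.1 -0.7]
shift units [ 0.008 -0.008  1.114]
turn units [ 0.002 -0.007 -0.002]
```

```bash
python3 -m pendant '{"deltas":[0,0,0.3,0,0,0,0.9, 0,0,0.4,0,0,0,0.9, 0,0,0.25,0,0,0,0.9, 0,0,0.1,0,0,0,0.9, 0,0,0,0,0,0,0.9, 0,0,0,0,0,0,0.5, 0,0,0,0,0,0,0.5, 0,0,0,0,0,0,0.5, 0,0,0,0,0,0,0.5, 0,0,0,0,0,0,0.5, 0,0,0,0,0,0,0.5]}' 25 >/dev/null
python3 go.py
```

```text
t 36.63 p [ 0.4531 -0.0773  0.0991] a 179.97 tilt [ 0.001 -0.   ] j6 -0.17 w 0.0606 gf 27.6 F [0.3 0.  2.8]
```

```bash
python3 -m pendant '{"deltas":[0,0,-0.3,0,0,0,0.5, 0,0,-0.6,0,0,0,0.5, 0,0,-0.7,0,0,0,0.5, 0.2,0.2,-0.8,0,0,0,0.5, 0.5,0.4,-0.6,0,0,0,0.5, 0.5,0.7,-0.1,0,0,0,0.5, 0.3,0.9,0,0,0,0,0.5, 0,0.9,0,0,0,0,0.5, 0,0.9,0,0,0,0,0.5, 0,0.9,0,0,0,0,0.5, 0,0.9,0,0,0,0,0.5, 0,0.9,0,0,0,0,0.5, 0,0.9,0,0,0,0,0.5, 0,0.9,0,0,0,0,0.5, 0,0.9,0,0,0,0,0.5, -0.2,0.9,0,0,0,0,0.5, -0.2,0.9,0,0,0,0,0.5, -0.2,0.6,0,0,0,0,0.5, -0.1,0.3,0,0,0,0,0.5, 0,0,0,0,0,0,0.5]}' >/dev/null
python3 go.py 0.4397 0.368 0.1351 180
```

```text
t 38.3 p [0.4293 0.2872 0.1919] a 180.07 tilt [0.0004 0.0003] j6 0.59 w 0.0599 gf 27.8 F [-0.1 -0.3 -1.3]
shift units [-0.348  2.693  1.894]
turn units [0.003 0.004 0.011]
```

```bash
python3 -m pendant '{"deltas":[-0.05,0.4,0,0,0,0,0.5, -0.1,0.8,0,0,0,0,0.5, -0.1,0.8,0,0,0,0,0.5, -0.1,0.5,0,0,0,0,0.5, 0,0.19,0.2,0,0,0,0.5, 0,0,0.4,0,0,0,0.5, 0,0,0.4,0,0,0,0.5, 0,0,0.3,0,0,0,0.5, 0,0,0.2,0,0,0,0.5, 0,0,0.1,0,0,0,0.5, 0,0,0,0,0,0,0.5, 0,0,0,0,0,0,0.5]}' >/dev/null
python3 go.py 0.4397 0.368 0.1351 180
```

```text
t 39.3 p [0.4396 0.3662 0.1439] a 179.94 tilt [0.0001 0.    ] j6 0.7 w 0.0603 gf 27.8 F [ 0.5 -0.1 -0.9]
shift units [-0.004  0.059  0.294]
turn units [ 0.     0.001 -0.01 ]
```

```bash
python3 -m pendant '{"deltas":[0,0.06,0.08,0,0,0,0.5, 0,0,0.08,0,0,0,0.5, 0,0,0.06,0,0,0,0.5, 0,0,0.06,0,0,0,0.5, 0,0,0.02,0,0,0,0.5, 0,0,0,0,0,0,0.5, 0,0,0,0,0,0,0.5]}' >/dev/null
python3 go.py 0.4397 0.368 0.1351 180
```

```text
t 39.88 p [0.4397 0.3684 0.1352] a 179.97 tilt [0.0006 0.0003] j6 0.7 w 0.0602 gf 28.1 F [-0.5 -0.7  3.2]
shift units [-0.001 -0.013  0.002]
turn units [ 0.003  0.006 -0.006]
```

```bash
python3 -m pendant '{"deltas":[0,0,0,0,0,0,0.9, 0,0,0,0,0,0,0.9, 0,0,0,0,0,0,0.9, 0,0,0,0,0,0,0.9, 0,0,-0.3,0,0,0,0.9, 0,0,-0.7,0,0,0,0.9, 0.2,-0.4,-0.7,0,0,0,0.9, 0.4,-0.8,0,0,0,0,0.9, 0.4,-1,0,0,0,0,0.9, 0.2,-1,0,0,0,0,0.9, 0,-1,0,0,0,0,0.9, 0,-1,0,0,0,0,0.9, 0,-1,0,0,0,0,0.9, 0,-1,0,0,0,0,0.9, 0,-1,0,0,0,0,0.9, 0,-1,0,0,0,0,0.9, 0,-1,0,0,0,0,0.9, 0,-1,0,0,0,0,0.9, 0,-1,0,0,0,0,0.9, 0,0,0,0,0,0,0.9]}' >/dev/null
python3 go.py 0.4537 -0.1893 0.14 180
```

```text
t 41.55 p [ 0.4032 -0.0015  0.1864] a 179.67 tilt [ 0.0009 -0.0022] j6 0.0 w 0.0769 gf 0.0 F [-0.1  0.7  0. ]
shift units [-1.718 -6.247  1.563]
turn units [-0.021  0.008 -0.056]
```

```bash
python3 -m pendant '{"deltas":[0,-0.8,0,0,0,-0.04,0.9, -0.2,-0.9,0,0,0,0,0.9, -0.3,-0.9,0,0,0,0,0.9, -0.3,-0.9,0,0,0,0,0.9, -0.4,-0.9,0,0,0,0,0.9, -0.3,-0.9,0.2,0,0,0,0.9, -0.2,-0.6,0.5,0,0,0,0.9, 0,-0.2,0.5,0,0,0,0.9, 0,0,0.3,0,0,0,0.9, 0,0,0,0,0,0,0.9, 0,0,0,0,0,0,0.9]}' >/dev/null
python3 go.py 0.4537 -0.1893 0.0969 180.08
```

```text
t 42.47 p [ 0.4542 -0.1796  0.1406] a 180.24 tilt [-0.0014  0.001 ] j6 -0.38 w 0.077 gf 0.0 F [ 0.2  0.1 -0.2]
shift units [ 0.018 -0.326  1.456]
turn units [ 0.009 -0.013  0.027]
```

```bash
python3 -m pendant '{"deltas":[0.02,-0.32,0,0,0,0.03,0.9, 0,0,0.3,0,0,0,0.9, 0,0,0,0,0,0,0.9, 0,0,0,0,0,0,0.9]}' >/dev/null
python3 go.py 0.4537 -0.1893 0.0969 180.08
```

```text
t 42.8 p [ 0.4539 -0.1899  0.1316] a 180.03 tilt [-0.0004  0.0003] j6 -0.4 w 0.0767 gf 0.0 F [ 0.1  0.3 -0. ]
shift units [0.007 0.018 1.155]
turn units [ 0.002 -0.004 -0.008]
```

```bash
python3 -m pendant '{"deltas":[0,0.02,0.3,0,0,0,0.9, 0,0,0.4,0,0,0,0.9, 0,0,0.25,0,0,0,0.9, 0,0,0.15,0,0,0,0.9, 0,0,0,0,0,0,0.9, 0,0,0,0,0,0,0.5, 0,0,0,0,0,0,0.5, 0,0,0,0,0,0,0.5, 0,0,0,0,0,0,0.5, 0,0,0,0,0,0,0.5, 0,0,0,0,0,0,0.5]}' 25 >/dev/null
python3 go.py
```

```text
t 43.72 p [ 0.4547 -0.1897  0.0991] a 180.03 tilt [ 0.001  -0.0003] j6 -0.4 w 0.0607 gf 27.5 F [ 0.5 -0.5  1.6]
```

```bash
python3 -m pendant '{"deltas":[0,0,-0.3,0,0,0,0.5, 0,0,-0.6,0,0,0,0.5, 0,0,-0.7,0,0,0,0.5, 0.2,0.2,-0.8,0,0,0,0.5, 0.5,0.4,-0.6,0,0,0,0.5, 0.5,0.7,-0.1,0,0,0,0.5, 0.4,0.9,0,0,0,0,0.5, 0,0.9,0,0,0,0,0.5, 0,0.9,0,0,0,0,0.5, 0,0.9,0,0,0,0,0.5, 0,0.9,0,0,0,0,0.5, 0,0.9,0,0,0,0,0.5, 0,0.9,0,0,0,0,0.5, 0,0.9,0,0,0,0,0.5, 0,0.9,0,0,0,0,0.5, -0.1,0.9,0,0,0,0,0.5, -0.2,0.9,0,0,0,0,0.5, -0.2,0.6,0,0,0,0,0.5, -0.1,0.3,0,0,0,0,0.5, 0,0,0,0,0,0,0.5]}' >/dev/null
python3 go.py 0.4451 0.2564 0.1351 180
```

```text
t 45.38 p [0.4246 0.1749 0.1921] a 180.16 tilt [0.0006 0.0004] j6 0.39 w 0.0607 gf 27.7 F [ 0.2 -0.6 -0.5]
shift units [-0.691  2.715  1.901]
turn units [0.004 0.006 0.026]
```

```bash
python3 -m pendant '{"deltas":[-0.1,0.4,0,0,0,0,0.5, -0.2,0.8,0,0,0,0,0.5, -0.2,0.8,0,0,0,0,0.5, -0.15,0.5,0,0,0,0,0.5, -0.03,0.21,0.2,0,0,0,0.5, 0,0,0.4,0,0,0,0.5, 0,0,0.4,0,0,0,0.5, 0,0,0.3,0,0,0,0.5, 0,0,0.2,0,0,0,0.5, 0,0,0.1,0,0,0,0.5, 0,0,0,0,0,0,0.5, 0,0,0,0,0,0,0.5]}' >/dev/null
python3 go.py 0.4451 0.2564 0.1351 180
```

```text
t 46.38 p [0.4445 0.2545 0.1439] a 180.0 tilt [ 0.     -0.0001] j6 0.52 w 0.0608 gf 27.8 F [ 0.1 -0.3 -1.1]
shift units [-0.02   0.062  0.292]
turn units [-0.     0.     0.001]
```

```bash
python3 -m pendant '{"deltas":[-0.02,0.06,0.08,0,0,0,0.5, 0,0,0.08,0,0,0,0.5, 0,0,0.06,0,0,0,0.5, 0,0,0.06,0,0,0,0.5, 0,0,0.02,0,0,0,0.5, 0,0,0,0,0,0,0.5, 0,0,0,0,0,0,0.5]}' >/dev/null
python3 go.py 0.4451 0.2564 0.1351 180
```

```text
t 46.97 p [0.4453 0.2566 0.135 ] a 180.02 tilt [0.0006 0.0002] j6 0.52 w 0.0606 gf 28.1 F [ 0.1 -0.7  3.2]
shift units [ 0.006 -0.008 -0.002]
turn units [0.002 0.006 0.003]
```

Contact; release, rise, move off to free space and compare with the starting picture numerically.

```bash
python3 -m pendant '{"deltas":[0,0,0,0,0,0,0.9, 0,0,0,0,0,0,0.9, 0,0,0,0,0,0,0.9, 0,0,0,0,0,0,0.9, 0,0,-0.3,0,0,0,0.9, 0,0,-0.7,0,0,0,0.9, 0.2,-0.4,-0.7,0,0,0,0.9, 0.4,-0.8,0,0,0,0,0.9, 0.4,-1,0,0,0,0,0.9, 0.3,-1,0,0,0,0,0.9, 0,-1,0,0,0,0,0.9, 0,-1,0,0,0,0,0.9, 0,-1,0,0,0,0,0.9, 0,-0.5,0,0,0,0,0.9, 0,0,0,0,0,0,0.9, 0,0,0,0,0,0,0.9, 0,0,0,0,0,0,0.9]}' >/dev/null
python3 go.py; python3 - <<'E'
from h import *
t=snap('top','top10'); s=snap('scene','sc10')
def match(c0,c1,box,z):
    u0,v0,u1,v1=box; m=6
    A=cv2.resize(c0['color'][v0:v1,u0:u1],None,fx=4,fy=4,interpolation=cv2.INTER_CUBIC)
    B=cv2.resize(c1['color'][v0-m:v1+m,u0-m:u1+m],None,fx=4,fy=4,interpolation=cv2.INTER_CUBIC)
    _,sc,_,l=cv2.minMaxLoc(cv2.matchTemplate(B,A,cv2.TM_CCOEFF_NORMED)); d=(np.array(l)/4-m); u,v=(u0+u1)/2,(v0+v1)/2
    return round(sc,3),d,np.round(w(c1,u+d[0],v+d[1],z)-w(c1,u,v,z),4)[:2]
t0,s0=load('top0'),load('scene0')
for n,b in(('blue',(193,239,219,272)),('white',(235,236,263,273)),('dose',(314,201,338,225)),('dist',(349,203,372,226))): print(n,match(t0,t,b,.08))
for n,b in(('blue s',(279,323,321,357)),('white s',(287,286,328,320))): print(n,match(s0,s,b,.08))
E
```

```text
t 48.38 p [0.4064 0.056  0.1861] a 180.02 tilt [0.0006 0.0006] j6 0.14 w 0.0771 gf 0.0 F [ 0.1 -0.3  0.3]
blue (0.963, array([-0.75, -0.5 ]), array([0.0013, 0.002 ]))
white (0.951, array([ 0. , -0.5]), array([0.0013, 0.    ]))
dose (0.999, array([0., 0.]), array([0., 0.]))
dist (0.999, array([0., 0.]), array([0., 0.]))
blue s (0.816, array([-0.25,  0.5 ]), array([0.0003, 0.0014]))
white s (0.988, array([-0.5,  0. ]), array([0.0011, 0.0002]))
```

```bash
python3 -c "
from workcell import close_job
print(close_job())"
```

```text
the job is handed in; nothing more can be done
None
```

The job is handed in at about 48 s of robot time, and no verdict came back: the basket is seated in the portafilter, the grate is back in the tray, both cups match their starting places to about 2 mm in the camera images, and the dosing cup and distributor have not moved.

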